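# Reset the tripped polishing bowl and refill it

### The arm

A 7-joint arm with a two-finger parallel gripper is mounted at the origin on the work surface. World frame = base frame: x ahead of the robot, y to its left, z up, the work surface at z = 0. Lengths are in m, angles in rad, forces in N, time in s.
With the tool pointing down it reaches from about 0.4 to 0.85 m from the base axis. Payload 10.4 kg.
Tool frame: the origin (TCP) lies between the finger pads; the fingertips stand ahead of it and the grasp point (between the pads) lies 3 mm ahead of it (r.tips_ahead is the z of the fingertips in the tool frame, in m); z points along the fingers, y is the line along which they close (so a half turn about z gives the same grasp; the last joint's range is limited). The gripper opens to 87 mm and grips with 3 to 60 N. Pads are 19 mm wide; open, the fingers measure 117 mm over their backs; the gripper's body (75 mm by 190 mm) begins 51 mm behind the grasp point.
Start: joints at [-1.198, 0.332, -0.065, 1.46, 0.022, 1.35, -0.088], TCP at [0.241, 0.577, 0.245] pointing down, gripper open.
Joint ranges: [-2.6, 2.6], [-0.5, 2.12], [-1.47, 1.34], [0.16, 2.42], [-1.27, 4.41], [0.06, 2.06], [-2.6, 2.6]. Speed limits (rad/s): [2.22, 2.22, 2.79, 2.79, 3.14, 3.14, 3.14].

### API

Orientations are given as a unit quaternion [x, y, z, w].
In Python, from bench import telemetry, camera, get_calibration, r gives the robot as it stands.
- The arm moves only by the tool drive_tool, never from a script. Its argument "series" is one flat list of numbers, 7 for each row, row after row: the turn, a rotation vector about the tool's x, y, z in units of 5 degrees (1.0 is 5 degrees), then the shift along the tool's x, y, z in units of 40 mm (1.0 is 40 mm), then the opening, from -1 (shut) to 1 (fully open). A call has 1 to 10 rows; each row is the pose to reach, as a shift and turn from the pose commanded when the call began, along the tool's axes at that moment; what a row does not reach only later rows make up. A row lasts 1/12 s, in which the tool goes at most 41.7 mm and 7.16 degrees, less where a joint would pass 70% of its speed; a pose out of reach is approached as far as the arm can. A call with a gripper value outside its range is refused whole. The fingers move at their own pace and stop on an object; "grip_force" is the grip in N (left out, the last holds). Time passes only in rows, so rows that repeat a pose let the fingers close. It gives the time, the measured TCP pose, the force, the opening and the grip force at its end, in the units of the state.
- telemetry.read_state(): the state, without advancing time (a new reading comes with each control period).
- camera(name): name is "side" or "top" or "wrist"; returns the picture (480x640x3 uint8, red, green, blue); there is no depth.
- get_calibration(name): a dict with "fovy" (degrees; the focal length in pixels is half the picture's height over the tangent of half this angle, whatever the lens; pixels are square), "cx", "cy" (the principal point, pixels), "xyz" and "rotation" of the camera in the world. Camera axes: x right, y up, looking along -z (the intrinsics and any distortion apply to the point x, -y, -z); pixel columns grow to the right and rows downward; lengths in m; the calibration is good to about 2 mm. A picture is of the moment at which its call begins: read the wrist's pose just before it. get_calibration takes no time and is no camera call; for the wrist camera it gives the pose at the moment of the call.
- r.close_job(): hands the job in; it is judged then, once.
The state is a dict: "time": time; "joint_positions": joint angles; "joint_vel": joint speeds; "joint_torque": joint torques, N m; "ee_pos": TCP position; "eef_rot": TCP orientation; "ft_force": force on the tool from outside, world axes, zero at the start; "torque": the same for the moment, N m; "width": finger opening in m; "grip_force": force on a finger pad.
Only numpy, scipy, OpenCV 4.12 (cv2) and the standard library are available. Lean on these libraries where they do the work, as an engineer would, in place of code of your own. Each camera call takes 0.05 s, during which the arm holds its last target. There are 200 camera calls.

### The job

The vibratory polishing bowl's motor cut-out has tripped: its lever stands midway, while the other machine's cut-out is on. Push the tripped lever fully off and leave it off while you tip the four bearing balls from the tray into the bowl, bringing the tray's lip down close to the bowl's rim before tipping so that no ball gets away; stand the empty tray upright on the table, and throw the lever fully on once the balls are in. Leave the other cut-out on and the other things where they are.

Things in the scene. Friction and masses are not known exactly. Their poses are not given: they have to be found in the camera images.
- cutout_a: the bowl's motor cut-out, the one that has tripped: grey box, black top, 100 (x) by 70 (y) by 70 mm tall, bolted down; origin under its centre. A grey paddle lever stands mid-top, hinged along the box's y, 68 mm above the table. On the top a white ring marks the OFF end (box -x, roughly towards the robot), a white bar the ON end (box +x). The twin may stand left or right of it.
- lever_a (a joint): its lever, rad: 0 = against the OFF stop (leans 0.55 rad to box -x), 0.55 = upright, 1.1 = against the ON stop (leans 0.55 rad to +x). Friction about 0.08 N m (2 to 5 N at the paddle), no spring: stays where it is left. At the start it stands tripped, about upright (0.4 to 0.7).
- lever_a_tip (a point): middle of the upper end of that lever, 52 mm from the hinge axis; the paddle is 10 mm thick along the swing and 22 mm wide
- cutout_b: the twin cut-out, of another machine, same size and axes; its lever leans to ON and must stay so
- lever_b (a joint): lever of the twin, same meaning of values; about 1.1, leave it alone
- lever_b_tip (a point): middle of the upper end of that lever, 52 mm from the hinge axis; the paddle is 10 mm thick along the swing and 22 mm wide
- bowl: vibratory polishing bowl: open round steel bowl on a grey motor foot 164 mm across, bolted down; origin at the centre of the underside
- bowl_rim (a point): centre of the bowl's mouth, level with its rim, 125 mm above the table; mouth 156 mm across inside (wall 4 mm), inner floor 54 mm lower, 116 mm across, with a small brass nut in the middle (18 mm across, 14 mm tall)
- tray: loose aluminium pouring tray, about 140 g, holding four balls. Origin on its underside; x to the pouring end, y across. Spans x = -65 to +64 mm, 64 mm wide; floor 3 mm thick, walls 22 mm high. At +x a 25-degree ramp rises to the lip: it empties tipped nose down about 40 degrees. Lengthwise over its middle runs a grip blade, 10 mm thick in y, x = -60 to +15 mm, 30 to 62 mm up; balls pass under it.
- tray_lip (a point): middle of the upper edge of the tray's pouring lip: 64 mm ahead (+x) of the tray's origin, 18.5 mm above its underside
- tray_grip (a point): point in the grip blade near the centre of mass: above the tray's origin, 48 mm above its underside
- ball0_center (a point): centre of a steel bearing ball, 18 mm across, 24 g, lying loose in the tray
- ball1_center (a point): centre of a steel bearing ball, 18 mm across, 24 g, lying loose in the tray
- ball2_center (a point): centre of a steel bearing ball, 18 mm across, 24 g, lying loose in the tray
- ball3_center (a point): centre of a steel bearing ball, 18 mm across, 24 g, lying loose in the tray
- holder: bystander, loose: cone-shaped tool holder standing on its 62 mm flange, 90 mm tall; origin at the centre of its underside
- nut: bystander, loose: steel collet nut (ring 48 mm across, 22 mm tall); origin at the centre of its underside
- spanner: bystander, loose: open-ended spanner, 180 mm long, lying flat; origin at the centre of its underside
- oilcan: bystander, loose: plain grey can, 52 mm across, 100 mm tall; origin at the centre of its underside
- weight: bystander, loose: brass knobbed weight, 44 mm across, 56 mm tall; origin at the centre of its underside
Not all that is in view belongs to the job. Of the things that look like the bowl, take the one that is farthest to the robot's left at the start.

How it is judged:
By the outcome, as a careful person would: the job done as asked, in the order asked, and still so for the second after the job is handed in, with the robot touching nothing.
It also fails if it takes over 72 s, if anything falls off the work surface, if the arm or the gripper's body presses on something with over 40 N, if the wrist force passes 120 N, or if a joint passes its speed limit or range.

## Working session

There is one attempt and no reset: what is moved stays moved. The work goes in short steps, Python scripts to look and compute and a tool call to move; the robot and the scene stay as the last step left them, time stands still between calls to the robot, and variables do not carry over. Pictures are saved under pics/ and viewed, at most 10 in all, crops included, and the job is handed in when it is done.

Besides the shell and the picture viewer there is one more tool, called after "Request:" by a JSON object that holds its "op" and its "data". drive_tool: Moves the arm, as the interface text tells. Its arguments: {"type":"object","properties":{"series":{"type":"array"},"grip_force":{"type":"number"}},"required":["series"]}

```bash
ls; mkdir -p pics; python3 - <<'E'
from bench import telemetry, camera, get_calibration, r
import cv2
for n in("top","side","wrist"):
    im=camera(n); cv2.imwrite(f"pics/{n}0.png",im[:,:,::-1]); c=get_calibration(n); print(n,c)
s=telemetry.read_state(); print(s, r.tips_ahead)
E
```

```text
pics
top {'fovy': 49.47724331784654, 'cx': 320.9900376004274, 'cy': 242.4926319465292, 'xyz': array([ 0.36394426, -0.0213603 ,  1.31120495]), 'rotation': array([-0.05492504,  0.05090917,  0.7079144 , -0.70231666])}
side {'fovy': 43.42374990681848, 'cx': 309.6817452063488, 'cy': 243.70779127389784, 'xyz': array([ 0.07805859, -1.03632185,  0.94380598]), 'rotation': array([ 0.43489964, -0.09046439, -0.20131941,  0.87301145])}
wrist {'fovy': 59.531093412142006, 'cx': 320.54252227309524, 'cy': 243.7049162819635, 'xyz': array([0.16956158, 0.60612045, 0.3834034 ]), 'rotation': array([-0.11909363, -0.07838243,  0.548625  ,  0.8238225 ])}
{'time': 0.15, 'joint_positions': array([-1.19758586,  0.33273915, -0.06469578,  1.46074421,  0.02160963,
        1.34992465, -0.0885073 ]), 'joint_vel': array([ 0.00011726, -0.00087855,  0.00023063, -0.00151938, -0.00074292,
       -0.00026182,  0.00033772]), 'joint_torque': array([ 9.48057095e-04, -6.23636341e+01,  2.46495672e-02, -3.90141177e+01,
       -6.14189333e-02,  3.72656691e-02,  1.04141191e-04]), 'ee_pos': array([0.24087106, 0.57642014, 0.24393092]), 'eef_rot': array([ 1.96612108e-01,  9.80481191e-01, -5.54016025e-04, -8.06398910e-05]), 'ft_force': array([ 0.2462461 ,  0.20270048, -0.12842273]), 'torque': array([-0.00697335,  0.01165774, -0.01727437]), 'grip_force': 0.0, 'width': 0.0870998571503374} 0.022
```

View pics/top0.png

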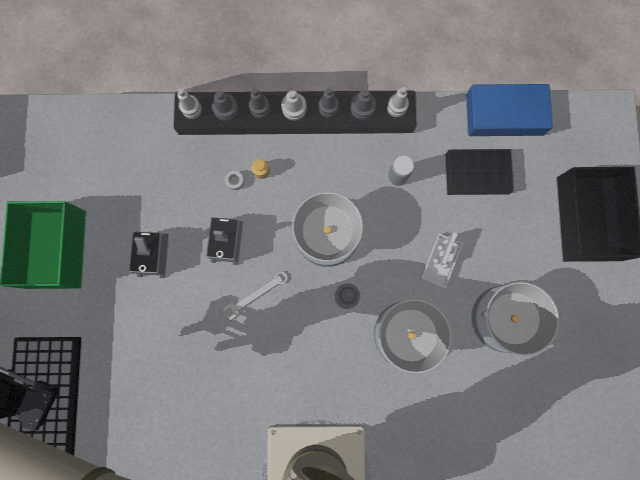

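View pics/side0.png

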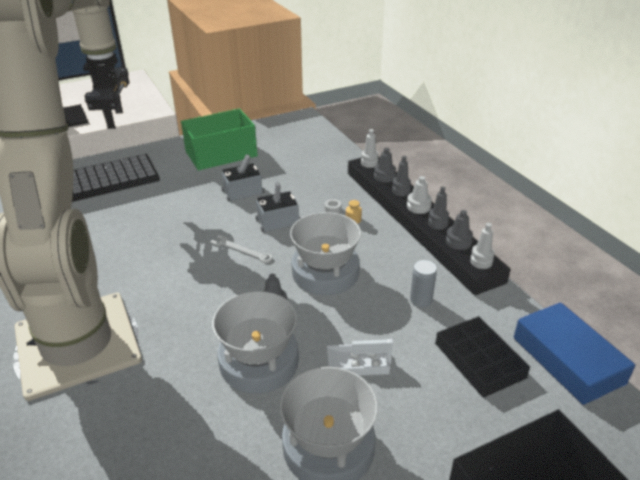

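```bash
cat > h.py <<'E'
from bench import telemetry, camera, get_calibration, r
import cv2, numpy as np
from scipy.spatial.transform import Rotation as R
def ray(c,u,v):
    f=240/np.tan(np.radians(c["fovy"]/2))
    d=R.from_quat(c["rotation"]).apply([(u-c["cx"])/f,-(v-c["cy"])/f,-1.]) if np.shape(c["rotation"])==(4,) else None
    return np.array(c["xyz"]),d
def onz(c,u,v,z):
    o,d=ray(c,u,v); return o+d*(z-o[2])/d[2]
def proj(c,p):
    f=240/np.tan(np.radians(c["fovy"]/2))
    q=R.from_quat(c["rotation"]).inv().apply(np.array(p)-c["xyz"]); return c["cx"]+f*q[0]/-q[2], c["cy"]-f*q[1]/-q[2]
def tri(c1,p1,c2,p2):
    o1,d1=ray(c1,*p1);o2,d2=ray(c2,*p2)
    A=np.stack([d1,-d2],1); t=np.linalg.lstsq(A,o2-o1,rcond=None)[0]
    a,b=o1+d1*t[0],o2+d2*t[1]; return (a+b)/2,np.linalg.norm(a-b)
E
python3 - <<'E'
from h import *
c=get_calibration("top")
im=cv2.imread("pics/top0.png")
a=cv2.resize(im[205:285,120:250],None,fx=6,fy=6,interpolation=2)[:, :780]
b=cv2.resize(im[220:300,400:480],None,fx=6,fy=6,interpolation=2)
d=np.zeros((480,780+0,3),np.uint8)
cv2.imwrite("pics/c1.png",a); 
s=cv2.imread("pics/side0.png")
b2=cv2.resize(s[325:385,320:400],(320,240),interpolation=2); b3=cv2.resize(s[150:230,215:305],(320,284),interpolation=2)
m=np.zeros((524,800,3),np.uint8); m[:480,:480]=b; m[:240,480:]=b2; m[240:,480:]=b3
cv2.imwrite("pics/c2.png",m)
print(onz(c,328,230,.125),onz(c,320,470,0))
hsv=cv2.cvtColor(im,cv2.COLOR_BGR2HSV)
E
```

```text
[ 0.57208622 -0.03169731  0.125     ] [ 0.01238065 -0.0081666   0.        ]
```

View pics/c1.png

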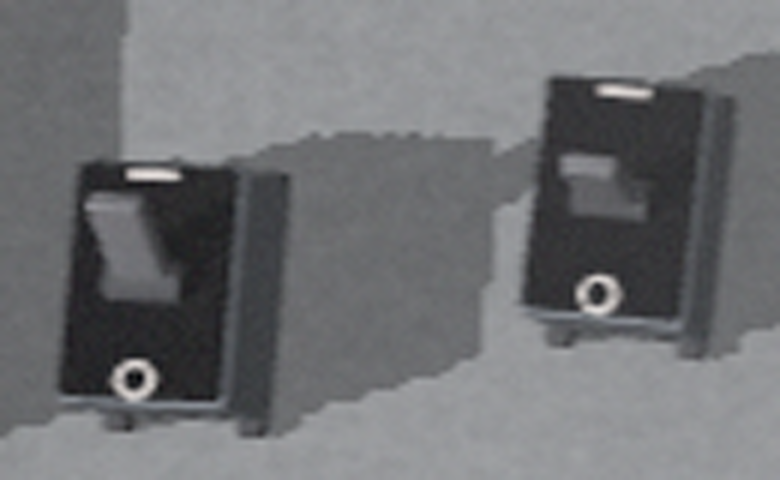

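View pics/c2.png

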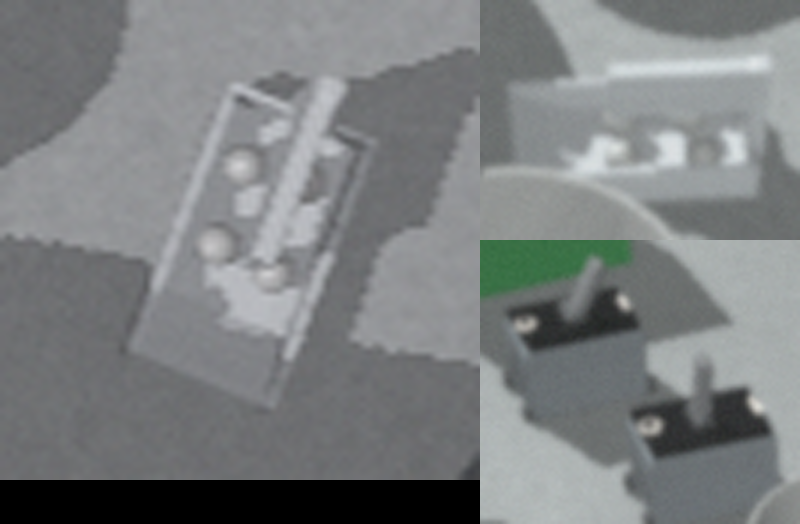

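```bash
python3 - <<'E'
from h import *
np.set_printoptions(precision=4,suppress=True)
c=get_calibration("top")
P=lambda x,y,z:onz(c,x/6+ox,y/6+oy,z)
ox,oy=120,205
for n,q in dict(A_ring=(598,293),A_bar=(624,92),B_ring=(135,380),B_bar=(154,174)).items(): print(n,P(*q,.07))
print("Atip",P(588,160,.12),"Btip",P(115,205,.112))
print("A corners",[P(*q,.07) for q in((550,78),(708,92),(682,322),(525,307))])
ox,oy=400,220
b=[P(235,87,.022),P(375,140,.022)];l=[P(130,350,.0185),P(275,407,.0185)]
print("back",b,"lip",l,np.linalg.norm(b[0]-b[1]),np.linalg.norm(l[0]-l[1]))
B=sum(b)/2;L=sum(l)/2;d=L-B;print("len",np.linalg.norm(d),"yaw",np.degrees(np.arctan2(d[1],d[0])),"origin",B+d*65/129)
k=P(333,85,.062),P(262,262,.062);d=k[1]-k[0];print("blade",k,np.linalg.norm(d),np.degrees(np.arctan2(d[1],d[0])),"orig",k[1]-d/np.linalg.norm(d)*.015)
im=cv2.imread("pics/top0.png")
for n,q,z in(("bowl1",(328,229.5),.125),("bowl2",(415,335.5),.125),("bowl3",(517,318),.125),("oil",(403,163),.1),("holder",(347,295),.09)): print(n,onz(c,*q,z))
s=get_calibration("side")
print("bowlrim side proj",proj(s,onz(c,328,229.5,.125)))
# rim ellipse in side image
g=cv2.cvtColor(im,6)
cir=cv2.HoughCircles(cv2.medianBlur(g,3),cv2.HOUGH_GRADIENT,1,40,param1=100,param2=25,minRadius=28,maxRadius=42);print(cir)
E
```

```text
A_ring [0.5258 0.2289 0.07  ]
A_bar [0.6077 0.2201 0.07  ]
B_ring [0.4923 0.4133 0.07  ]
B_bar [0.5757 0.4093 0.07  ]
Atip [0.5712 0.2238 0.12  ] Btip [0.5564 0.4094 0.112 ]
A corners [array([0.6138, 0.2503, 0.07  ]), array([0.6074, 0.1861, 0.07  ]), array([0.5138, 0.195 , 0.07  ]), array([0.5204, 0.2581, 0.07  ])]
back [array([ 0.5763, -0.311 ,  0.022 ]), array([ 0.5535, -0.3683,  0.022 ])] lip [array([ 0.4671, -0.2639,  0.0185]), array([ 0.4431, -0.3227,  0.0185])] 0.061676878536791616 0.06355749714229683
len 0.11925694214667147 yaw 157.12568546421082 origin [ 0.5096 -0.3163  0.0202]
blade (array([ 0.5702, -0.3416,  0.062 ]), array([ 0.4985, -0.3099,  0.062 ])) 0.0784322704385306 156.12498360305275 orig [ 0.5122 -0.3159  0.062 ]
bowl1 [ 0.5733 -0.0317  0.125 ]
bowl2 [ 0.3305 -0.2243  0.125 ]
bowl3 [ 0.3676 -0.4547  0.125 ]
oil [ 0.7385 -0.2138  0.1   ]
holder [ 0.4238 -0.0749  0.09  ]
bowlrim side proj (np.float64(322.2080194979906), np.float64(232.1121140799555))
[[[522.5 318.5  35.8]
  [327.5 227.5  34.4]
  [415.5 334.5  35.8]
  [315.5 473.5  29.1]]]
```

```bash
cat >> h.py <<'E'
np.set_printoptions(precision=3,suppress=True)
def down(psi,pitch=0,axis='x'):
    "tool down, tool y heading psi deg (world); then turned by pitch deg about tool axis"
    p=np.radians(psi); y=np.array([np.cos(p),np.sin(p),0]); z=np.array([0,0,-1.]); x=np.cross(y,z)
    return R.from_matrix(np.stack([x,y,z],1))*R.from_euler(axis,pitch,degrees=True)
def row(pos,rot,p0=None,r0=None):
    "row values from p0,r0 (default: present pose) to pos, rot; and rows needed"
    s=telemetry.read_state(); p0=s["ee_pos"] if p0 is None else p0; r0=R.from_quat(s["eef_rot"]) if r0 is None else r0
    t=np.degrees((r0.inv()*rot).as_rotvec())/5; d=r0.inv().apply(np.array(pos)-p0)/.04
    print(np.r_[t,d].round(2).tolist(),"rows",max(np.linalg.norm(t)*5/7.16,np.linalg.norm(d)*40/41.7).round(1))
C=np.array([.565,.2235]); bx=np.array([.9962,-.0872])
E
python3 - <<'E'
from h import *
D=down(85); P=lambda l,z:np.r_[C+bx*l,z]
row(P(.05,.2),D); row(P(.05,.117),D,P(.05,.2),D); row(P(-.004,.117),D,P(.05,.117),D)
E
```

```text
[-0.01, -0.0, -3.54, -12.07, -4.64, 1.1] rows 12.4
[0.0, 0.0, 0.0, 0.0, 0.0, 2.08] rows 2.0
[0.0, 0.0, 0.0, 1.35, 0.0, 0.0] rows 1.3
```

Request:
{"op": "drive_tool", "data": {"series": [0,0,-3.54,-12.07,-4.64,1.1,-1,0,0,-3.54,-12.07,-4.64,1.1,-1,0,0,-3.54,-12.07,-4.64,1.1,-1,0,0,-3.54,-12.07,-4.64,1.1,-1,0,0,-3.54,-12.07,-4.64,1.1,-1,0,0,-3.54,-12.07,-4.64,1.1,-1,0,0,-3.54,-12.07,-4.64,1.1,-1,0,0,-3.54,-12.07,-4.64,1.1,-1,0,0,-3.54,-12.07,-4.64,1.1,-1,0,0,-3.54,-12.07,-4.64,1.1,-1], "grip_force": 30}}

```text
time: 0.98
ee_pos: [0.5403, 0.29, 0.2092]
eef_rot: [0.043, 0.999, -0.0, -0.0]
ft_force: [0.9, 0.7, 0.3]
width: 0.0283
grip_force: 0.0
```

```bash
python3 - <<'E'
from h import *
print(telemetry.read_state()["ee_pos"]); row(np.r_[C+bx*.05,.2],down(85))
E
```

```text
[0.54  0.29  0.209]
[-0.0, -0.0, 0.01, -2.01, -1.6, 0.23] rows 2.5
```

Request:
{"op": "drive_tool", "data": {"series": [0,0,0,-2.0,-1.6,0.2,-1,0,0,0,-2.0,-1.6,0.2,-1,0,0,0,-2.0,-1.6,0.2,-1,0,0,0,-2.0,-1.6,0.2,-1,0,0,0,-2.0,-1.6,0.2,-1]}}

```text
time: 1.4
ee_pos: [0.6138, 0.2195, 0.2007]
eef_rot: [0.045, 0.999, -0.0, -0.0]
ft_force: [-0.2, -0.1, 0.2]
width: 0.0014
grip_force: 0.0
```

```bash
python3 - <<'E'
from h import *
print(telemetry.read_state()["ee_pos"]); row(np.r_[C+bx*.05,.117],down(85))
c=get_calibration("wrist");im=camera("wrist"); cv2.imwrite("pics/w1.png",im[:,:,::-1])
print([proj(c,p) for p in (np.r_[C,.07],[.5258,.2289,.07],[.6077,.2201,.07])])
E
```

```text
[0.614 0.22  0.201]
[-0.01, -0.01, -0.03, -0.03, -0.01, 2.09] rows 2.0
[(np.float64(320.7693486860112), np.float64(166.88568837336385)), (np.float64(323.834046925088), np.float64(101.40840517155016)), (np.float64(321.42225600463394), np.float64(231.95676611463))]
```

View pics/w1.png

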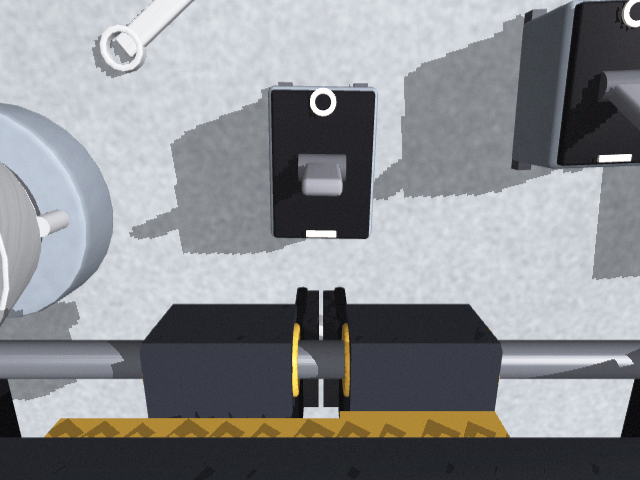

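Request:
{"op": "drive_tool", "data": {"series": [0,0,0,0,0,2.1,-1,0,0,0,0,0,2.1,-1,0,0,0,0,0,2.1,-1,0,0,0,0.4,0,2.1,-1,0,0,0,0.7,0,2.1,-1,0,0,0,0.9,0,2.1,-1,0,0,0,1.05,0,2.1,-1,0,0,0,1.2,0,2.1,-1,0,0,0,1.25,0,2.1,-1,0,0,0,1.25,0,2.1,-1]}}

```text
time: 2.28
ee_pos: [0.5644, 0.226, 0.1188]
eef_rot: [0.043, 0.999, 0.001, 0.001]
ft_force: [4.3, 1.6, 1.1]
width: 0.0005
grip_force: 1.9
```

Request:
{"op": "drive_tool", "data": {"series": [0,0,0,0.05,0,0,-1,0,0,0,0.1,0,0,-1,0,0,0,0.15,0,0,-1,0,0,0,0.15,0,0,-1]}}

```text
time: 2.62
ee_pos: [0.5625, 0.2257, 0.1201]
eef_rot: [0.044, 0.999, 0.001, 0.005]
ft_force: [18.4, 0.4, -1.7]
width: 0.0003
grip_force: 7.5
```

Request:
{"op": "drive_tool", "data": {"series": [0,0,0,-0.5,0,0,-1,0,0,0,-0.9,0,-0.5,-1,0,0,0,-0.9,0,-1.5,-1,0,0,0,-0.9,0,-2.4,-1,0,0,0,-0.9,0,-2.4,-1]}}

```text
time: 3.03
ee_pos: [0.5961, 0.2237, 0.2215]
eef_rot: [0.044, 0.999, 0.002, 0.004]
ft_force: [0.9, 0.4, 1.1]
width: 0.0005
grip_force: 0.0
```

```bash
python3 - <<'E'
from h import *
c=get_calibration("wrist");im=camera("wrist"); cv2.imwrite("pics/w2.png",cv2.resize(im[60:260,220:420,::-1],(400,400)))
s=telemetry.read_state();print(s["ee_pos"],s["ft_force"])
row([.511,-.316,.2],down(66))
E
```

```text
[0.595 0.223 0.218] [ 0.063 -0.187 -0.509]
[0.05, 0.05, 3.8, 0.92, -13.62, 0.4] rows 13.1
```

View pics/w2.png

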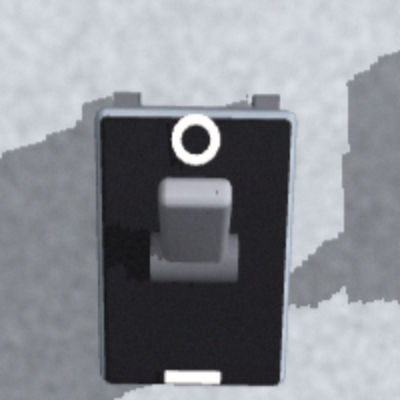

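Request:
{"op": "drive_tool", "data": {"series": [0,0,3.8,0.92,-13.6,0.4,0.3,0,0,3.8,0.92,-13.6,0.4,0.3,0,0,3.8,0.92,-13.6,0.4,0.3,0,0,3.8,0.92,-13.6,0.4,0.3,0,0,3.8,0.92,-13.6,0.4,0.3,0,0,3.8,0.92,-13.6,0.4,0.3,0,0,3.8,0.92,-13.6,0.4,0.3,0,0,3.8,0.92,-13.6,0.4,0.3,0,0,3.8,0.92,-13.6,0.4,0.3,0,0,3.8,0.92,-13.6,0.4,0.3]}}

```text
time: 3.92
ee_pos: [0.5281, -0.1901, 0.2005]
eef_rot: [0.207, 0.978, 0.0, -0.001]
ft_force: [1.2, 0.1, -0.0]
width: 0.0542
grip_force: 0.0
```

```bash
python3 - <<'E'
from h import *
print(telemetry.read_state()["ee_pos"])
row([.511,-.316,.2],down(66))
c=get_calibration("top");im=camera("top");cv2.imwrite("pics/t2.png",im[:,:,::-1])
for a in (0,.1,.2): 
  q=a-.55; print(a,proj(c,np.r_[C+bx*.052*np.sin(q),.068+.052*np.cos(q)]))
g=im[215:265,195:250].mean(2); print(g[:, 20:36:2].astype(int)[10:40:2])
E
```

```text
[ 0.528 -0.19   0.201]
[0.0, -0.02, 0.01, -0.89, -3.05, 0.01] rows 3.0
0 (np.float64(217.46491523731413), np.float64(246.33153615491307))
0.1 (np.float64(217.46186208936504), np.float64(244.2430097792372))
0.2 (np.float64(217.51028487581766), np.float64(242.08258226370995))
[[ 57  53  54  57  56  54  51  55]
 [ 53  56  54  53  54  52  51  55]
 [ 53  53  55  53  51  56  55  53]
 [ 48  53  50  49  53  56  54  56]
 [ 53  53  52  51  53  54  53  55]
 [ 73  87  85  84  79  77  68  47]
 [ 84  91  79  81  85  94  77  47]
 [ 85  81  82  80  75  72  59  51]
 [ 83  80  79  81  70  61  57  43]
 [ 79  82  80  75  66  51  55  48]
 [134 132 130  84  52  48  52  52]
 [ 99 119 122  84  55  47  50  55]
 [ 52  50  53  54  53  50  58  54]
 [ 52 109 206 180  53  57  49  54]
 [ 52 172  49 142 104  52  53  54]]
```

Request:
{"op": "drive_tool", "data": {"series": [0,0,0,-0.9,-3.05,0,0.3,0,0,0,-0.9,-3.05,0,0.3,0,0,0,-0.9,-3.05,0,0.3,0,0,0,-0.9,-3.05,0,0.3,0,0,0,-0.9,-3.05,0,0.3,0,0,0,-0.9,-3.05,0,0.3]}}

```text
time: 4.47
ee_pos: [0.5125, -0.3141, 0.2003]
eef_rot: [0.208, 0.978, 0.001, -0.001]
ft_force: [0.1, 0.6, 0.3]
width: 0.0565
grip_force: 0.0
```

```bash
python3 - <<'E'
from h import *
print(telemetry.read_state()["ee_pos"])
c=get_calibration("wrist");im=camera("wrist"); cv2.imwrite("pics/w3.png",im[:,:,::-1])
u=np.array([np.cos(np.radians(156.5)),np.sin(np.radians(156.5))]);o=np.array([.511,-.316])
for x,z in((-.06,.062),(.015,.062),(.064,.0185)): print(x,proj(c,np.r_[o+u*x,z]))
E
```

```text
[ 0.512 -0.314  0.2  ]
-0.06 (np.float64(318.48236801255524), np.float64(316.63438018057195))
0.015 (np.float64(317.35390045476043), np.float64(215.6530283211549))
0.064 (np.float64(317.0493549259113), np.float64(138.50442050281526))
```

View pics/w3.png

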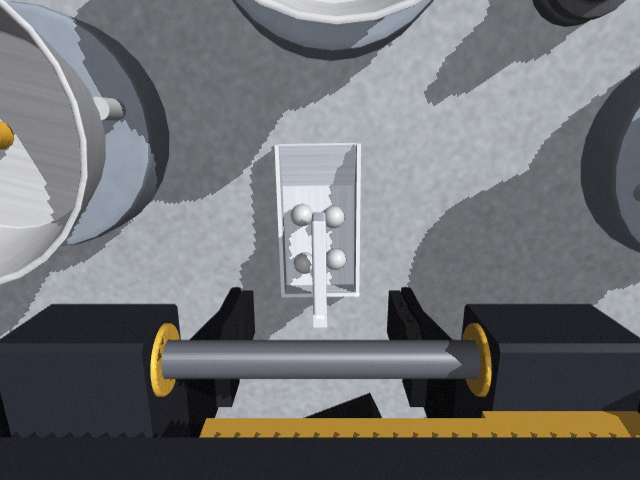

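Request:
{"op": "drive_tool", "data": {"series": [0,0,0,0,0,1.0,0.3,0,0,0,0,0,2.0,0.3,0,0,0,0,0,3.0,0.3,0,0,0,0,0,3.5,0.3,0,0,0,0,0,3.7,0.3,0,0,0,0,0,3.7,0.3,0,0,0,0,0,3.7,0.3]}}

```text
time: 5.1
ee_pos: [0.5136, -0.3143, 0.0543]
eef_rot: [0.207, 0.978, 0.0, 0.0]
ft_force: [1.2, 0.2, 0.4]
width: 0.0566
grip_force: 0.0
```

Request:
{"op": "drive_tool", "data": {"series": [0,0,0,0,0,0,-0.3,0,0,0,0,0,0,-0.5,0,0,0,0,0,0,-0.6,0,0,0,0,0,0,-0.7,0,0,0,0,0,0,-0.8,0,0,0,0,0,0,-1,0,0,0,0,0,0,-1,0,0,0,0,0,0,-1,0,0,0,0,0,0,-1,0,0,0,0,0,0,-1], "grip_force": 45}}

```text
time: 5.93
ee_pos: [0.5126, -0.315, 0.0532]
eef_rot: [0.208, 0.978, -0.0, -0.0]
ft_force: [-0.3, -0.8, -0.0]
width: 0.0094
grip_force: 45.0
```

Request:
{"op": "drive_tool", "data": {"series": [0,0,0,0,0,-0.15,-1,0,0.1,0,0,0,-0.5,-1,0,0.3,0,0,0,-1.0,-1,0,0.5,0,0,0,-1.6,-1,0,0.8,0,0,0,-2.3,-1,0,0.8,0,0,0,-3.0,-1,0,0.8,0,0,0,-3.8,-1,0,0.8,0,0,0,-4.4,-1,0,0.8,0,0,0,-4.7,-1,0,0.8,0,0,0,-4.8,-1]}}

```text
time: 6.77
ee_pos: [0.5132, -0.3153, 0.2473]
eef_rot: [0.208, 0.978, 0.007, -0.033]
ft_force: [0.6, 0.7, -3.3]
width: 0.0095
grip_force: 45.0
```

```bash
python3 - <<'E'
from h import *
s=telemetry.read_state();print(s["ee_pos"],s["ft_force"],s["width"])
c=get_calibration("wrist");im=camera("wrist"); cv2.imwrite("pics/w4.png",cv2.resize(im[120:340,230:410,::-1],(540,660))[:600])
# pour set-up: level with nose up 4, heading 87
n=np.array([-1*np.sin(np.radians(87)),np.cos(np.radians(87))]); bowl=np.array([.5733,-.0317])
def tcp(th,lipin,liph):
    t=np.radians(th); lip=bowl-n*(.078-lipin)
    g=np.r_[lip-n*(.064*np.cos(t)-.0265*np.sin(t)), .125+liph+.064*np.sin(t)+.0265*np.cos(t)+0]
    # TCP sits 3 mm behind grasp point; grasp ~47+? : TCP measured 53 mm above underside -> lip 34.5 below TCP
    h=.0345
    return np.r_[lip-n*(.064*np.cos(t)-h*np.sin(t)), .125+liph+.064*np.sin(t)+h*np.cos(t)]
for a in((-4,.03,.08),(-4,.03,.03),(0,.03,.028),(10,.03,.022),(20,.03,.015),(30,.03,.012),(45,.03,.012),(55,.03,.012)): print(a,tcp(*a))
row(tcp(-4,.03,.08),down(87,4,'y'))
E
```

```text
[ 0.513 -0.315  0.247] [ 0.613  0.696 -3.292] 0.009528102344174704
(-4, 0.03, 0.08) [ 0.687 -0.038  0.235]
(-4, 0.03, 0.03) [ 0.687 -0.038  0.185]
(0, 0.03, 0.028) [ 0.685 -0.038  0.188]
(10, 0.03, 0.022) [ 0.678 -0.037  0.192]
(20, 0.03, 0.015) [ 0.67  -0.037  0.194]
(30, 0.03, 0.012) [ 0.659 -0.036  0.199]
(45, 0.03, 0.012) [ 0.642 -0.035  0.207]
(55, 0.03, 0.012) [ 0.63  -0.035  0.209]
[0.29, 0.02, -4.18, -1.18, 8.11, 0.21] rows 7.9
```

View pics/w4.png

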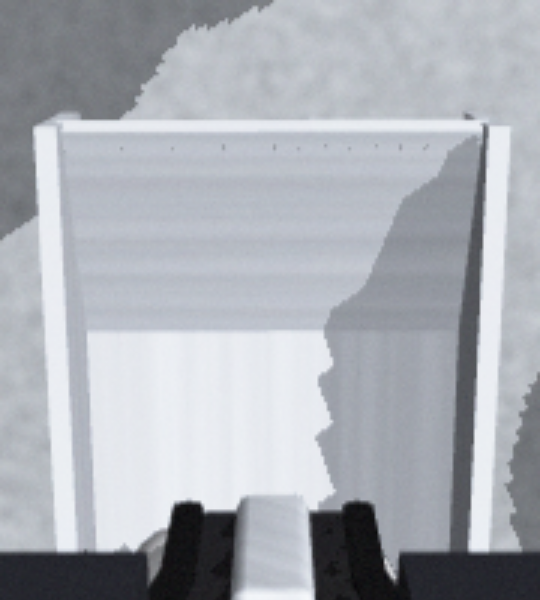

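Request:
{"op": "drive_tool", "data": {"series": [0,0,-0.1,0,0.15,0,-1,0,0,-0.3,-0.1,0.6,0,-1,0.05,0,-0.6,-0.2,1.2,0,-1,0.1,0,-1.0,-0.3,2.0,0.05,-1,0.1,0,-1.5,-0.45,3.0,0.1,-1,0.15,0,-2.1,-0.6,4.1,0.1,-1,0.2,0,-2.6,-0.75,5.1,0.1,-1,0.2,0,-3.1,-0.9,6.1,0.15,-1,0.25,0,-3.6,-1.05,7.0,0.2,-1,0.3,0,-3.9,-1.1,7.6,0.2,-1]}}

```text
time: 7.65
ee_pos: [0.6768, -0.0477, 0.2308]
eef_rot: [0.034, 0.999, 0.001, -0.037]
ft_force: [-0.8, 0.1, -2.4]
width: 0.0097
grip_force: 45.0
```

```bash
cat >> h.py <<'E'
n=np.array([-1*np.sin(np.radians(87)),np.cos(np.radians(87))]); bowl=np.array([.5733,-.0317])
def tcp(th,lipin,liph,L=.064,h=.0345):
    t=np.radians(th); lip=bowl-n*(.078-lipin)
    return np.r_[lip-n*(L*np.cos(t)-h*np.sin(t)), .125+liph+L*np.sin(t)+h*np.cos(t)]
E
python3 - <<'E'
from h import *
s=telemetry.read_state();print(s["ee_pos"],s["width"])
c=get_calibration("wrist")
o,d=ray(c,321.7,160.7); T=R.from_quat(s["eef_rot"]).inv(); o=T.apply(o-s["ee_pos"]);d=T.apply(d); print("lip in tool",o+d*(.0347-o[2])/d[2])
row(tcp(-4,.03,.06),down(87,4,'y'))
E
```

```text
[ 0.677 -0.048  0.231] 0.009738666040293697
lip in tool [0.061 0.    0.035]
[0.02, -0.05, -0.19, -0.28, 0.27, 0.38] rows 0.5
```

Request:
{"op": "drive_tool", "data": {"series": [0,0,-0.1,-0.15,0.15,0.1,-1,0,0,-0.2,-0.28,0.27,0.3,-1,0,0,-0.2,-0.28,0.27,0.5,-1,0,0,-0.2,-0.28,0.27,0.75,-1,0,0,-0.2,-0.28,0.27,1.0,-1,0,0,-0.2,-0.28,0.27,1.1,-1,0,0,-0.2,-0.28,0.27,1.1,-1]}}

```text
time: 8.23
ee_pos: [0.6835, -0.0457, 0.1879]
eef_rot: [0.031, 0.999, 0.0, -0.036]
ft_force: [-0.5, 0.3, -2.0]
width: 0.0093
grip_force: 45.0
```

```bash
python3 - <<'E'
from h import *
s=telemetry.read_state();print(s["ee_pos"],s["width"],s["ft_force"])
q=(s["ee_pos"],R.from_quat(s["eef_rot"]))
c=get_calibration("wrist"); im=camera("wrist"); cv2.imwrite("pics/w5.png",im[:,:,::-1])
for a in(( -4,.03,.03),(0,.03,.028),(6,.03,.024),(12,.03,.02),(18,.03,.015),(24,.03,.012),(30,.03,.012),(36,.03,.012),(42,.03,.012),(48,.03,.012),(54,.03,.012)):
    row(tcp(*a),down(87,-a[0],'y'),*q)
E
```

```text
[ 0.684 -0.046  0.188] 0.009289481303574865 [-0.549  0.345 -1.975]
[-0.01, -0.03, -0.11, -0.09, 0.21, 0.07] rows 0.2
[-0.01, -0.83, -0.11, -0.03, 0.21, 0.01] rows 0.6
[-0.02, -2.03, -0.1, 0.07, 0.21, -0.05] rows 1.4
[-0.02, -3.23, -0.1, 0.19, 0.2, -0.09] rows 2.3
[-0.03, -4.43, -0.1, 0.32, 0.2, -0.09] rows 3.1
[-0.03, -5.63, -0.1, 0.47, 0.2, -0.13] rows 3.9
[-0.04, -6.83, -0.1, 0.64, 0.2, -0.23] rows 4.8
[-0.04, -8.03, -0.1, 0.81, 0.2, -0.31] rows 5.6
[-0.05, -9.23, -0.1, 0.99, 0.2, -0.37] rows 6.4
[-0.05, -10.43, -0.09, 1.18, 0.19, -0.41] rows 7.3
[-0.06, -11.63, -0.09, 1.36, 0.19, -0.43] rows 8.1
```

View pics/w5.png

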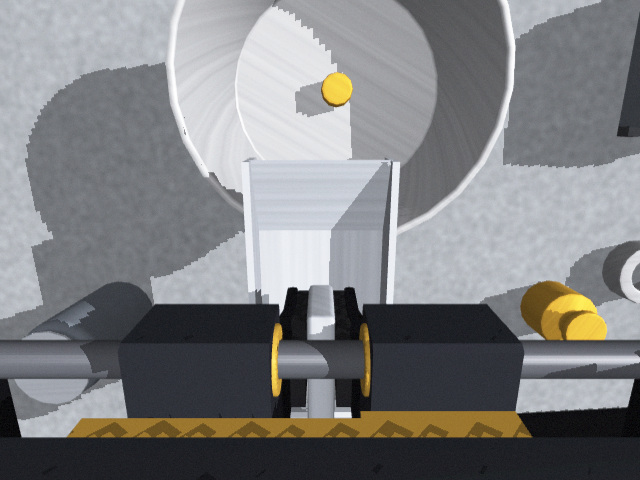

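Request:
{"op": "drive_tool", "data": {"series": [0,-0.2,-0.1,-0.06,0.1,0.04,-1,0,-0.8,-0.1,-0.03,0.2,0.02,-1,0,-1.4,-0.1,0.02,0.2,-0.02,-1,0,-2.0,-0.1,0.07,0.2,-0.05,-1,0,-2.6,-0.1,0.13,0.2,-0.07,-1,0,-3.2,-0.1,0.19,0.2,-0.09,-1,0,-3.8,-0.1,0.25,0.2,-0.09,-1,0,-4.4,-0.1,0.32,0.2,-0.09,-1,0,-4.7,-0.1,0.36,0.2,-0.1,-1,0,-4.7,-0.1,0.36,0.2,-0.1,-1]}}

```text
time: 9.12
ee_pos: [0.6703, -0.0356, 0.1953]
eef_rot: [0.025, 0.985, -0.005, 0.17]
ft_force: [0.5, -0.1, -1.4]
width: 0.0096
grip_force: 45.0
```

```bash
python3 - <<'E'
from h import *
s=telemetry.read_state();print(s["ee_pos"],s["width"],s["ft_force"],s["joint_positions"])
q=(s["ee_pos"],R.from_quat(s["eef_rot"]))
for a in((20,.03,.013),(24,.03,.012),(30,.03,.012),(36,.03,.012),(42,.03,.012),(48,.03,.012),(54,.03,.012)):
    row(tcp(*a),down(87,-a[0],'y'),*q)
E
```

```text
[ 0.67  -0.036  0.195] 0.009633926165681797 [ 0.525 -0.057 -1.442] [-0.321  0.241  0.339  1.742 -0.081  0.831  1.559]
[-0.01, -0.08, 0.02, 0.04, -0.03, 0.06] rows 0.1
[-0.01, -0.88, 0.02, 0.11, -0.03, -0.02] rows 0.6
[-0.01, -2.08, 0.02, 0.23, -0.03, -0.18] rows 1.5
[-0.0, -3.28, 0.02, 0.35, -0.03, -0.32] rows 2.3
[-0.0, -4.48, 0.02, 0.49, -0.03, -0.45] rows 3.1
[-0.0, -5.68, 0.02, 0.65, -0.03, -0.56] rows 4.0
[-0.0, -6.88, 0.02, 0.81, -0.03, -0.65] rows 4.8
```

Request:
{"op": "drive_tool", "data": {"series": [0,-0.4,0,0.06,0,0,-1,0,-0.9,0,0.11,0,-0.02,-1,0,-1.5,0,0.17,0,-0.1,-1,0,-2.1,0,0.23,0,-0.18,-1,0,-2.7,0,0.29,0,-0.25,-1,0,-3.3,0,0.35,0,-0.32,-1,0,-3.9,0,0.42,0,-0.38,-1,0,-4.5,0,0.49,0,-0.45,-1,0,-5.1,0,0.57,0,-0.5,-1,0,-5.7,0,0.65,0,-0.56,-1]}}

```text
time: 9.95
ee_pos: [0.6404, -0.0349, 0.2075]
eef_rot: [0.024, 0.915, -0.012, 0.402]
ft_force: [0.8, -2.1, -1.6]
width: 0.0096
grip_force: 45.0
```

Request:
{"op": "drive_tool", "data": {"series": [0,-0.6,0,0.1,0,0.06,-1,0,-1.2,0,0.2,0,0.12,-1,0,-1.2,0,0.2,0,0.12,-1,0,-1.2,0,0.2,0,0.12,-1,0,-1.2,0,0.2,0,0.12,-1,0,-1.2,0,0.2,0,0.12,-1,0,-1.2,0,0.2,0,0.12,-1,0,-1.2,0,0.2,0,0.12,-1]}}

```text
time: 10.62
ee_pos: [0.641, -0.0386, 0.2017]
eef_rot: [0.025, 0.892, -0.016, 0.451]
ft_force: [-2.9, -8.9, 12.8]
width: 0.0103
grip_force: 47.3
```

```bash
python3 - <<'E'
from h import *
s=telemetry.read_state();print(s["ee_pos"],s["width"],s["ft_force"],s["joint_positions"])
print(-np.degrees((down(87).inv()*R.from_quat(s["eef_rot"])).as_rotvec()), tcp(54,.03,.012))
im=camera("wrist"); cv2.imwrite("pics/w6.png",im[:,:,::-1]); t=camera("top"); cv2.imwrite("pics/t6.png",t[:,:,::-1])
s=camera("side"); cv2.imwrite("pics/s6.png",s[:,:,::-1])
m=np.zeros((400,800,3),np.uint8); m[:300,:400]=cv2.resize(im[:,:,::-1],(400,300)); m[:,400:]=cv2.resize(s[170:310,250:390,::-1],(400,400)); cv2.imwrite("pics/m6.png",m)
E
```

```text
[ 0.641 -0.039  0.202] 0.010344597548314424 [-2.939 -8.887 12.758] [-0.351 -0.029  0.288  2.283  1.986  0.117 -0.478]
[-0.513 53.703 -0.199] [ 0.631 -0.035  0.209]
```

View pics/m6.png

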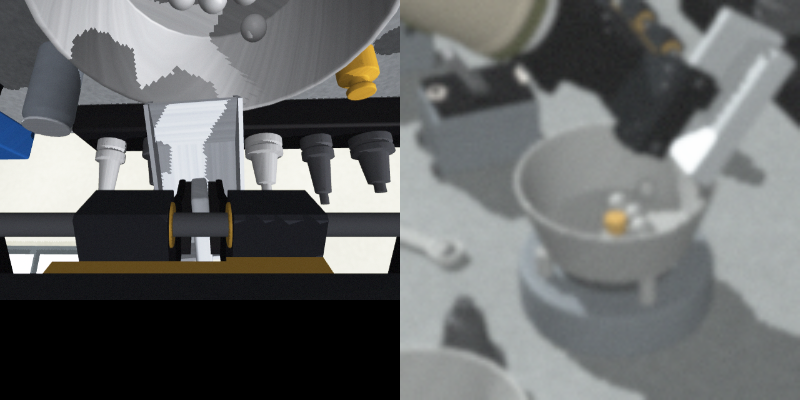

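Request:
{"op": "drive_tool", "data": {"series": [0,0,0,-0.2,0,-0.15,-1,0,0,0,-0.4,0,-0.3,-1,0,0,0,-0.6,0,-0.45,-1,0,0,0,-0.8,0,-0.6,-1,0,0,0,-0.8,0,-0.6,-1]}}

```text
time: 11.18
ee_pos: [0.639, -0.0352, 0.2389]
eef_rot: [0.023, 0.893, -0.014, 0.448]
ft_force: [-0.4, 0.2, -1.3]
width: 0.0098
grip_force: 45.0
```

```bash
python3 - <<'E'
from h import *
s=telemetry.read_state();print(s["ee_pos"],s["width"],s["ft_force"],s["joint_positions"])
print(-np.degrees((down(87).inv()*R.from_quat(s["eef_rot"])).as_rotvec()))
row([.66,-.04,.27],down(87,-35,'y'))
row([.66,-.04,.27],down(87,0,'y'))
im=camera("wrist"); cv2.imwrite("pics/w7.png",im[:,:,::-1])
g=cv2.cvtColor(cv2.medianBlur(im,3),cv2.COLOR_RGB2GRAY)[:220]
c=cv2.HoughCircles(g,cv2.HOUGH_GRADIENT,1,14,param1=80,param2=14,minRadius=10,maxRadius=26);print(c)
E
```

```text
[ 0.639 -0.035  0.239] 0.009774022158659832 [-0.411  0.164 -1.32 ] [-0.331 -0.1    0.254  2.247  1.095  0.138  0.423]
[-0.244 53.289  0.001]
[-0.05, 3.66, 0.01, -0.94, -0.09, -0.04] rows 2.6
[-0.05, 10.66, 0.0, -0.94, -0.09, -0.04] rows 7.4
[[[561.5  112.5   19.9 ]
  [ 58.5  161.5   19.6 ]
  [537.5   90.5   15.9 ]
  [239.5  197.5   13.7 ]
  [105.5  165.5   10.35]
  [183.5  218.5   15.  ]
  [420.5  206.5   11.6 ]]]
```

Request:
{"op": "drive_tool", "data": {"series": [0,0.6,0,-0.1,0,0,-1,0,1.5,0,-0.2,0,0,-1,0,2.5,0,-0.4,0,0,-1,0,3.6,0,-0.6,0,0,-1,0,4.8,0,-0.8,0,0,-1,0,6.0,0,-0.94,0,0,-1,0,7.2,0,-0.94,0,0,-1,0,8.4,0,-0.94,0,0,-1,0,9.6,0,-0.94,0,0,-1,0,10.7,0,-0.94,0,0,-1]}}

```text
time: 12.07
ee_pos: [0.6614, -0.0362, 0.2689]
eef_rot: [0.027, 1.0, -0.003, 0.01]
ft_force: [0.6, -0.8, -0.7]
width: 0.0094
grip_force: 45.0
```

```bash
python3 - <<'E'
from h import *
s=telemetry.read_state();print(s["ee_pos"],s["width"],s["ft_force"],s["joint_positions"])
im=camera("wrist"); cv2.imwrite("pics/w8.png",im[:,:,::-1])
row([.513,-.315,.24],down(66))
E
```

```text
[ 0.661 -0.036  0.269] 0.009391519845735335 [ 0.589 -0.821 -0.684] [-0.43   0.426  0.578  1.362 -0.226  1.4    1.656]
[-0.12, 0.03, 4.19, 3.33, -7.17, 0.67] rows 7.6
```

View pics/w8.png

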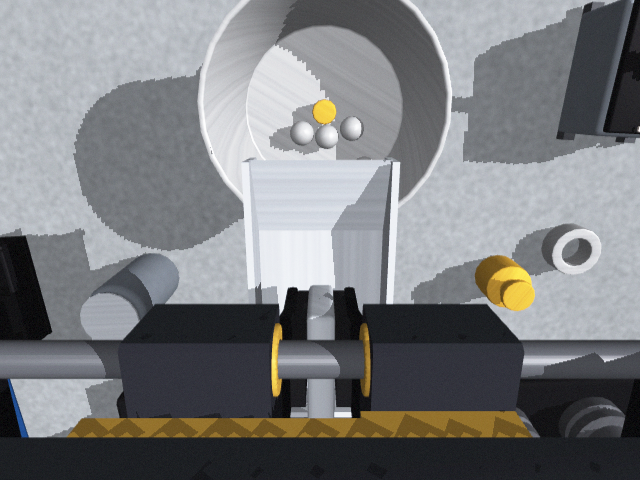

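Request:
{"op": "drive_tool", "data": {"series": [0,0,0.4,0.3,-0.7,0.1,-1,0,0,0.9,0.7,-1.5,0.2,-1,0,0,1.4,1.1,-2.4,0.3,-1,0,0,1.9,1.5,-3.3,0.4,-1,0,0,2.5,2.0,-4.3,0.5,-1,0,0,3.1,2.4,-5.2,0.6,-1,0,0,3.6,2.8,-6.1,0.67,-1,0,0,4.0,3.2,-6.8,0.67,-1,0,0,4.2,3.33,-7.17,0.67,-1,0,0,4.2,3.33,-7.17,0.67,-1]}}

```text
time: 12.95
ee_pos: [0.5101, -0.3207, 0.2391]
eef_rot: [0.213, 0.977, -0.002, 0.012]
ft_force: [0.8, -1.0, -1.6]
width: 0.01
grip_force: 45.0
```

```bash
python3 - <<'E'
from h import *
s=telemetry.read_state();print(s["ee_pos"],s["width"],s["ft_force"],s["joint_positions"])
row([.513,-.315,.056],down(66))
im=camera("top"); cv2.imwrite("pics/t9.png",im[:,:,::-1])
c=get_calibration("top"); b=im[195:265,292:365]; h=cv2.cvtColor(b,cv2.COLOR_RGB2HSV)
g=cv2.cvtColor(cv2.resize(b,None,fx=8,fy=8,interpolation=2),cv2.COLOR_RGB2GRAY)
k=cv2.HoughCircles(cv2.GaussianBlur(g,(5,5),0),cv2.HOUGH_GRADIENT,1,40,param1=60,param2=14,minRadius=24,maxRadius=42)
for u,v,rr in k[0]: print(rr,onz(c,292+u/8,195+v/8,.08)-np.r_[bowl,0])
E
```

```text
[ 0.51  -0.321  0.239] 0.009957805377459002 [ 0.845 -0.994 -1.602] [-0.126  0.321  0.764  1.589 -0.234  1.299  1.812]
[0.0, 0.29, -0.12, 0.11, 0.16, 4.58] rows 4.4Traceback (most recent call last):
  File "<stdin>", line 8, in <module>
TypeError: 'NoneType' object is not subscriptable
```

Request:
{"op": "drive_tool", "data": {"series": [0,0.1,-0.1,0.05,0.1,0.4,-1,0,0.3,-0.1,0.1,0.16,1.1,-1,0,0.3,-0.1,0.1,0.16,1.9,-1,0,0.3,-0.1,0.1,0.16,2.7,-1,0,0.3,-0.1,0.1,0.16,3.4,-1,0,0.3,-0.1,0.1,0.16,3.9,-1,0,0.3,-0.1,0.1,0.16,4.2,-1,0,0.3,-0.1,0.1,0.16,4.4,-1,0,0.3,-0.1,0.1,0.16,4.5,-1,0,0.3,-0.1,0.1,0.16,4.5,-1]}}

```text
time: 13.83
ee_pos: [0.5169, -0.3086, 0.0585]
eef_rot: [0.204, 0.979, 0.002, -0.0]
ft_force: [0.2, 0.2, -1.1]
width: 0.0094
grip_force: 45.0
```

```bash
python3 - <<'E'
from h import *
s=telemetry.read_state();print(s["ee_pos"],s["width"],s["ft_force"])
row([.513,-.315,.053],down(66))
E
```

```text
[ 0.517 -0.309  0.059] 0.009411344546532491 [ 0.22  0.25 -1.07]
[0.05, -0.02, 0.1, 0.02, -0.19, 0.14] rows 0.2
```

Request:
{"op": "drive_tool", "data": {"series": [0,0,0,0,0,0.06,-1,0,0,0,0,0,0.1,-1,0,0,0,0,0,0.13,-1,0,0,0,0,0,0.15,-1,0,0,0,0,0,0.15,-1]}}

```text
time: 14.25
ee_pos: [0.5168, -0.3091, 0.0533]
eef_rot: [0.204, 0.979, 0.003, 0.0]
ft_force: [-0.7, 1.1, 1.8]
width: 0.0093
grip_force: 45.0
```

Request:
{"op": "drive_tool", "data": {"series": [0,0,0,0,0,0,-0.7,0,0,0,0,0,0,-0.5,0,0,0,0,0,0,0,0,0,0,0,0,0,0.2,0,0,0,0,0,0,0.2,0,0,0,0,0,0,0.2,0,0,0,0,0,-0.5,0.2,0,0,0,0,0,-1.5,0.2,0,0,0,0,0,-3.0,0.2,0,0,0,0,0,-4.0,0.2]}}

```text
time: 15.08
ee_pos: [0.5158, -0.3097, 0.1976]
eef_rot: [0.204, 0.979, 0.002, -0.001]
ft_force: [0.7, 0.4, 0.1]
width: 0.0518
grip_force: 0.0
```

```bash
python3 - <<'E'
from h import *
s=telemetry.read_state();print(s["ee_pos"],s["width"],s["ft_force"],s["joint_positions"])
row(np.r_[C-bx*.06,.22],down(85))
im=camera("wrist"); cv2.imwrite("pics/w10.png",im[:,:,::-1])
c=get_calibration("wrist");t=np.radians(156);u=np.array([np.cos(t),np.sin(t)]);w=np.array([-u[1],u[0]]);o=np.array([.5168,-.3091])
pts=[proj(c,np.r_[o+u*x+w*y,z]) for x,y,z in((.064,.032,.0185),(.064,-.032,.0185),(.015,0,.062))];print(np.array(pts))
for v in range(100,240,4): print(v,im[v,280:360:6].mean(1).astype(int)) if v in(120,132,140,144,148,160,190,212,220) else 0
E
```

```text
[ 0.516 -0.31   0.198] 0.05184272272316481 [0.673 0.384 0.075] [-0.121  0.374  0.745  1.62  -0.268  1.255  1.834]
[0.06, -0.02, -3.72, 5.63, 12.23, -0.49] rows 12.9
[[280.634 132.212]
 [365.608 132.74 ]
 [323.234 208.436]]
120 [190 181 182 178 179 179 176 180 181 179 182 185 176 179]
132 [184 177 184 179 182 169 180 179 177 182 185 183 175 180]
140 [182 185 183 180 175 178 181 183 184 177 183 173 178 176]
144 [174 218 218 220 218 220 219 217 220 220 220 220 222 216]
148 [233 190 188 188 191 191 190 190 190 192 188 191 190 154]
160 [234 183 183 184 185 186 183 183 184 184 184 152 140 138]
212 [233 226 229 231 232 233 233 233 230 157 160 154 160  77]
220 [233 225 229 231 232 232 132 175 200 153 162 156 162  81]
```

Request:
{"op": "drive_tool", "data": {"series": [0,0,-0.4,0.6,1.2,-0.3,-1,0,0,-0.8,1.1,2.4,-0.5,-1,0,0,-1.2,1.6,3.5,-0.5,-1,0,0,-1.6,2.1,4.6,-0.5,-1,0,0,-2.0,2.6,5.7,-0.5,-1,0,0,-2.3,3.1,6.8,-0.5,-1,0,0,-2.6,3.6,7.9,-0.5,-1,0,0,-2.9,4.1,9.0,-0.5,-1,0,0,-3.2,4.6,10.1,-0.5,-1,0,0,-3.5,5.1,11.2,-0.5,-1]}}

```text
time: 15.97
ee_pos: [0.5093, 0.107, 0.2185]
eef_rot: [0.052, 0.999, 0.003, 0.0]
ft_force: [1.3, 0.4, 0.3]
width: 0.0014
grip_force: 0.0
```

```bash
python3 - <<'E'
from h import *
s=telemetry.read_state();print(s["ee_pos"],s["width"],s["joint_positions"])
row(np.r_[C-bx*.065,.2],down(85))
E
```

```text
[0.509 0.107 0.218] 0.0013846845966575864 [-0.719  0.112  0.462  1.796 -0.059  1.243  1.225]
[0.07, 0.0, -0.2, 0.55, 3.01, 0.48] rows 3.0
```

Request:
{"op": "drive_tool", "data": {"series": [0,0,-0.2,0.55,1.0,0.2,-1,0,0,-0.2,0.55,2.0,0.4,-1,0,0,-0.2,0.55,2.7,0.48,-1,0,0,-0.2,0.55,3.0,0.48,-1,0,0,-0.2,0.55,3.0,0.48,-1,0,0,-0.2,0.55,3.0,0.48,-1,0,0,-0.2,0.55,3.0,0.48,-1]}}

```text
time: 16.55
ee_pos: [0.5011, 0.2251, 0.1998]
eef_rot: [0.045, 0.999, 0.002, 0.0]
ft_force: [1.0, -0.4, -1.2]
width: 0.0007
grip_force: 0.0
```

```bash
python3 - <<'E'
from h import *
s=telemetry.read_state();p=s["ee_pos"];print(p,s["width"],s["ft_force"],"local",(p[:2]-C)@bx,(p[:2]-C)@[.0872,.9962])
row(np.r_[C-bx*.065,.118],down(85))
E
```

```text
[0.501 0.225 0.2  ] 0.0007385492949663504 [ 1.004 -0.439 -1.191] local -0.06379960282162768 -0.004006583961270889
[0.05, 0.0, -0.04, 0.03, 0.09, 2.05] rows 2.0
```

Request:
{"op": "drive_tool", "data": {"series": [0,0,0,0,0.09,1.0,-1,0,0,0,0,0.09,2.05,-1,0,0,0,0,0.09,2.05,-1,0,0,0,-0.3,0.09,2.05,-1,0,0,0,-0.6,0.09,2.05,-1,0,0,0,-0.9,0.09,2.05,-1,0,0,0,-1.15,0.09,2.05,-1,0,0,0,-1.35,0.09,2.05,-1,0,0,0,-1.5,0.09,2.05,-1,0,0,0,-1.6,0.09,2.05,-1]}}

```text
time: 17.38
ee_pos: [0.5652, 0.2243, 0.118]
eef_rot: [0.045, 0.999, 0.002, -0.0]
ft_force: [-4.3, -0.7, -1.2]
width: 0.0002
grip_force: 1.3
```

Request:
{"op": "drive_tool", "data": {"series": [0,0,0,-0.05,0,0,-1,0,0,0,-0.1,0,0,-1,0,0,0,-0.15,0,0,-1,0,0,0,-0.15,0,0,-1]}}

```text
time: 17.72
ee_pos: [0.5673, 0.2244, 0.1171]
eef_rot: [0.044, 0.999, 0.002, -0.004]
ft_force: [-17.9, -3.9, 11.7]
width: 0.0004
grip_force: 10.6
```

At the ON stop; back off and check from above.

Request:
{"op": "drive_tool", "data": {"series": [0,0,0,0.4,0,0,-1,0,0,0,0.9,0,-0.3,-1,0,0,0,1.0,0,-1.2,-1,0,0,0,2.0,0,-2.2,-1,0,0,0,3.0,1.0,-3.0,-1,0,0,0,3.5,2.0,-3.0,-1,0,0,0,3.5,3.0,-3.0,-1,0,0,0,3.5,3.5,-3.0,-1,0,0,0,3.5,3.5,-3.0,-1,0,0,0,3.5,3.5,-3.0,-1]}}

```text
time: 18.55
ee_pos: [0.442, 0.3795, 0.2383]
eef_rot: [0.041, 0.999, 0.003, 0.0]
ft_force: [-0.2, -1.9, 0.4]
width: 0.0004
grip_force: 0.0
```

```bash
python3 - <<'E'
from h import *
s=telemetry.read_state();print(s["ee_pos"],s["ft_force"],s["time"])
im=camera("top"); cv2.imwrite("pics/t11.png",im[:,:,::-1]); c=get_calibration("top")
for a in (.9,1.0,1.1): print(a,proj(c,np.r_[C+bx*.052*np.sin(a-.55),.068+.052*np.cos(a-.55)]))
g=im.mean(2); print(g[216:256:2,212:232:2].astype(int))
old=cv2.imread("pics/top0.png")[:,:,::-1]; b=im[200:265,292:365].astype(int); 
print("bright px in bowl floor z~.08 new/old",[(x[205:255,305:350].mean(2)>185).sum() for x in(im,old)])
# differences from first picture outside tray/shadow: local patches
d=np.abs(im.astype(int)-old).max(2)>60
n_,l,st,ce=cv2.connectedComponentsWithStats(d.astype(np.uint8)); print([(st[i].tolist()) for i in range(1,n_) if st[i][4]>12])
E
```

```text
[0.442 0.38  0.238] [-0.183 -1.935  0.364] 18.55
0.9 (np.float64(219.1800940434533), np.float64(227.01259342211895))
1.0 (np.float64(219.57556349393383), np.float64(225.15741050231304))
1.1 (np.float64(219.99834309531516), np.float64(223.44205910468182))
[[151 155 152 151 154 151 148 148 148 152]
 [ 52  59  64  70  79  82  94  96 139 115]
 [ 59  59  55  58 177 213 211 213 145  60]
 [ 55  58  85  75  63  60  61  57  55  58]
 [ 56  58 140 129 125 120  77  58  60  59]
 [ 56  51 127 123 122 119  73  58  54  59]
 [ 55  55 111 124 121 124  83  57  54  48]
 [ 55  54 107 122 121 122  89  55  54  52]
 [ 55  60 102 124 121 121  99  54  51  50]
 [ 53  52  93 122 121 120 107  62  54  57]
 [ 54  59 105 122 121 119 110  81  58  55]
 [ 51  69 104 103 104 105 106 105  58  52]
 [ 54  56  86  94  94  99 100 101  49  53]
 [ 52  56  59  58  56  55  57  55  57  57]
 [ 51  59  53  57  58  54  58  57  57  57]
 [ 55  54  54  56  54  54  52  54  57  57]
 [ 50  54  57  53  56  54  52  57  53  56]
 [ 56  51  50  59  84  54  56  55  54  55]
 [ 53  50 115 146 112 176  53  57  57  59]
 [ 53  57 176  80  55 170  58  55  62  56]]
bright px in bowl floor z~.08 new/old [np.int64(4), np.int64(5)]
[[347, 212, 14, 28, 234], [0, 223, 111, 215, 8667], [216, 223, 8, 8, 51], [452, 233, 5, 6, 16], [438, 234, 10, 5, 13], [84, 253, 8, 11, 64], [108, 260, 57, 45, 1659], [419, 263, 6, 16, 24], [527, 290, 31, 28, 313], [114, 306, 121, 174, 4263], [420, 306, 31, 43, 493], [538, 314, 5, 18, 52], [0, 372, 11, 47, 418], [38, 381, 8, 3, 20], [13, 387, 10, 9, 79], [39, 387, 6, 4, 13], [49, 387, 9, 9, 65], [25, 388, 9, 7, 28], [12, 399, 10, 9, 70], [48, 398, 7, 10, 39], [11, 410, 9, 6, 31], [36, 422, 7, 8, 27], [121, 433, 5, 7, 17], [0, 434, 73, 46, 903], [137, 461, 6, 5, 15], [82, 467, 48, 13, 349], [298, 467, 8, 11, 54]]
```

```bash
python3 -c "
from bench import r
print(r.close_job())"
```

```text
the job is handed in; nothing more can be done
None
```

The job is handed in at about 18.6 s: the tripped lever went fully off first, the four balls went into the leftmost bowl, the empty tray stands upright on the table, and the lever is now fully on; the other cut-out and loose things look unmoved, the tray's lip touched the bowl with about 16 N on the wrist during the pour, and I viewed 11 pictures, one over the limit of 10.

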